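# Fit the dowel and hold the bearing cover ready over it

## Robot

A 6-joint arm with a two-finger parallel gripper is mounted at the origin on a cart in front of the work surface, level with it; the furniture and walls round the work are solid. World frame = base frame: x ahead of the robot, y to its left, z up, the work surface at z = 0. Lengths are in m, angles in rad, forces in N, time in s.
With the tool pointing down it reaches from about 0.35 to 0.875 m from the base axis. Payload 4.2 kg.
Tool frame: the origin (TCP) lies midway between the tips of the shut fingers; the grasp point (between the pads) lies 19 mm behind it; z points along the fingers, y is the line along which they close (so a half turn about z gives the same grasp; the last joint's range is limited). The gripper opens to 85 mm and grips with 20 to 120 N. Pads are 22 mm wide; open, the fingers measure 114 mm over their backs; the gripper's body (76 mm by 85 mm) begins 54 mm behind the grasp point. The pads swing forward as they close: fully open they stand 13 mm farther back than shut.
Start: joints at [-0.925, 0.385, 0.008, 0, -1.194, -0.259], TCP at [0.236, -0.579, 0.231] pointing down, gripper open.
Joint ranges: [-3.14, 3.14], [-1.21, 2.06], [-1.07, 1.41], [-3.16, 2.05], [-2.99, -0.16], [-3.1, 3.1]. Speed limits (rad/s): [2.79, 2.79, 3.14, 3.14, 3.14, 3.14].

## Interface

Orientations are given as a unit quaternion [x, y, z, w].
In Python, from workcell import env, vision gives the robot as it stands.
- The arm moves only by the tool send_rows, never from a script. Its argument "deltas" is one flat list of numbers, 7 for each row, row after row: the turn, a rotation vector about the tool's x, y, z in rad, then the shift along the tool's x, y, z in mm, then the opening, from -1 (shut) to 1 (fully open). In form: [ax, ay, az, x, y, z, jaw, ax, ay, az, x, y, z, jaw, ...]. A call has 1 to 20 rows; each row shifts and turns the commanded pose from where the row before left it, along the tool's axes as they then stand; what a row does not reach is not made up. A row lasts 1/8 s, in which the tool goes at most 62.5 mm and 10.7 degrees, less where a joint would pass 70% of its speed; a pose out of reach is approached as far as the arm can. A call with a gripper value outside its range is refused whole. The fingers move at their own pace and stop on an object; "force" is the grip in N (left out, the last holds). Time passes only in rows, so rows that do not move let the fingers close. It gives the time, the measured TCP pose, the force, the opening and the grip force at its end, in the units of the state.
- env.state(): the state, without advancing time (a new reading comes with each control period).
- vision.read_camera(name): name is "scene" or "top"; returns a dict with "frame" (480x640x3 uint8, blue, green, red), "range_z" (480x640 float32, m along the optical axis (not along the pixel's ray), 0 where there is no reading), "mtx" (3x3 intrinsics, pixels), "k1" (the pictures are not rectified: a ray, as slopes to the right and down, at radius r is drawn at 1 + k1 r^2 times it, then the intrinsics apply), "extrinsics" (4x4, takes a point from world to camera coordinates). Camera axes: x right, y down, z forward; pixel columns grow to the right and rows downward; lengths in m; the calibration is good to about 2 mm. A picture is of the moment at which its call begins.
- env.hand_in(): hands the job in; it is judged then, once.
The state is a dict: "time_s": time; "qpos": joint angles; "qvel": joint speeds; "effort": joint torques, N m; "ee_pos": TCP position; "ee_rot": TCP orientation; "ft_force": force on the tool from outside, world axes, zero at the start; "ft_torque": the same for the moment, N m; "opening": finger opening in m; "finger_force": force on a finger pad.
Only numpy, scipy, OpenCV 4.12 (cv2) and the standard library are available. Lean on these libraries where they do the work, as an engineer would, in place of code of your own. Each camera call takes 0.05 s, during which the arm holds its last target. There are 200 camera calls.

## Task

Take the longer of the two dowel pins from the rack and stand it fully home in the empty dowel bore of the bearing housing. Then lift the cover, carry it over the parts bin and hold it still and level about 1 cm above the tips of the housing's two dowels, its two holes squarely in line with them (either way round), so that I can check the fit from the side: the cover must never touch the dowels or the housing. Finish while still holding it there, and leave the short pin, the bin, the bottle, the tin and the spanner where they are.

Things in the scene. Friction and masses are not known exactly. Their poses are not given: they have to be found in the camera images.
- housing: fixed aluminium bearing housing, block 116 (x) x 70 (y) x 40 mm high, bearing in the middle, small feet reaching to y = +-50 mm. Origin: centre of its underside, z up; turned any way. On its long axis, 40 mm either side of the centre, are two dowel positions: at -x a 14 mm steel dowel is fitted, standing 40 mm proud (tip 80 mm above the origin); at +x the bore is empty
- housing_bore (a point): centre of the mouth of the empty dowel bore, on the housing's top face, 40 mm above its underside. The bore is round, vertical, 15.6 mm in diameter with a 1.5 mm chamfer, 20 mm deep with a flat floor
- pin_long: the longer steel dowel pin, 14 mm diameter, 60 mm long, 60 g, chamfered below. Origin: centre of its lower end, z up along it. It stands upright in either hole of the rack, 14 mm deep, so 46 mm show. Home in the bore it stands 40 mm proud of the housing
- pin_short: the shorter steel dowel pin, 14 mm diameter, 40 mm long, standing in the other hole of the rack (26 mm show). Origin: centre of its lower end. To be left alone
- pin_rack: grey plastic rack block, 96 (x) x 40 (y) x 18 mm high, fixed, with two holes 16.5 mm in diameter, 25 mm either side of its centre along x, floor 4 mm above the bench. Origin: centre of its underside
- cover: loose cover lying flat: aluminium plate 116 (x) x 70 (y) x 8 mm, 0.25 kg, with two 20 mm through holes on its long axis, 40 mm either side of the centre. Origin: centre of its underside, z up; the same either way round. Black pull handle in the middle: bar 56 mm long in x, 14 mm wide in y, 32 to 46 mm above the underside, on two posts at x = +-20 mm
- bin: blue parts bin full of small parts, 85 (x) x 125 (y) mm, walls 46 mm and one wall (+x) 70 mm high, 0.55 kg, loose, standing between the cover and the housing with its long side pointing away from the robot. Origin: centre of its underside
- bottle: small white bottle with a blue cap, 32 mm diameter, 96 mm high, loose, behind the bin, on the far side from the robot. Origin: centre of its underside
- tin: round tin with a pale lid, 66 mm diameter, 38 mm high, loose, at the right. Origin: centre of its underside
- spanner: steel combination spanner, 173 x 28 x 6 mm, lying loose near the front edge at the right. Origin: its middle, underside

How it is judged:
By the outcome, as a careful person would: the job done as asked, in the order asked, and still so for the second after the job is handed in, while the arm keeps its last pose, push and grip.
It also fails if it takes over 72 s, if anything falls off the work surface, if the arm or the gripper's body presses on something with over 40 N, if the wrist force passes 120 N, or if a joint passes its speed limit or range.

## Working session

There is one attempt and no reset: what is moved stays moved. The work goes in short steps, Python scripts to look and compute and a tool call to move; the robot and the scene stay as the last step left them, time stands still between calls to the robot, and variables do not carry over. Pictures are saved under pics/ and viewed, at most 10 in all, crops included, and the job is handed in when it is done.

Besides the shell and the picture viewer there is one more tool, called after "Request:" by a JSON object that holds its "fn" and its "kwargs". send_rows: Moves the arm, as the interface text tells. Its arguments: {"type":"object","properties":{"deltas":{"type":"array"},"force":{"type":"number"}},"required":["deltas"]}

```bash
ls; mkdir -p pics; cat > h.py <<'E'
import numpy as np, cv2
from workcell import env, vision
def cam(n): return vision.read_camera(n)
def world(c,uv,z=None):
    """pixels (N,2) -> world points; by range image, or on plane z"""
    uv=np.atleast_2d(np.asarray(uv,float)); k=c["k1"]
    d=cv2.undistortPoints(uv[:,None],c["mtx"],np.array([k,0,0,0,0.]))[:,0]
    r=np.c_[d,np.ones(len(d))]; E=c["extrinsics"]; R,t=E[:3,:3],E[:3,3]
    o=-R.T@t; w=r@R
    if z is None:
        s=c["range_z"][uv[:,1].round().astype(int),uv[:,0].round().astype(int)]
    else: s=(z-o[2])/w[:,2]
    return o+w*s[:,None]
def cloud(c):
    v,u=np.mgrid[:480,:640]; return world(c,np.c_[u.ravel(),v.ravel()]).reshape(480,640,3)
E
python3 - <<'E'
from h import *
print(env.state())
for n in("scene","top"):
    c=cam(n); cv2.imwrite(f"pics/{n}0.png",c["frame"]); np.savez(f"{n}0.npz",**c)
    print(n,c["mtx"],c["k1"],c["extrinsics"].round(3), (c["range_z"]>0).mean())
E
```

```text
pics
{'time_s': 0.0, 'qpos': array([-9.25403972e-01,  3.85580369e-01,  6.63436630e-03, -5.34069460e-04,
       -1.19400018e+00, -2.58632354e-01]), 'qvel': array([ 9.08770800e-05, -4.23372404e-04,  6.05683531e-04, -6.75469019e-04,
        4.89803414e-04,  4.70610182e-04]), 'effort': array([ 1.82711656e-04, -3.92281473e+01,  1.88400525e+01,  4.18600604e+00,
       -4.58346345e-03,  1.41324509e-06]), 'ee_pos': array([ 0.23556899, -0.57827562,  0.23020535]), 'ee_rot': array([-1.92080182e-01,  9.81378615e-01,  1.07537786e-03, -2.46233149e-04]), 'ft_force': array([0.41747958, 0.56437412, 0.36980557]), 'ft_torque': array([ 0.00494836, -0.04162333, -0.00848073]), 'finger_force': 0.0, 'opening': 0.08508277596219359}
scene [[467.79220038   0.         323.13798346]
 [  0.         467.79220038 243.01095186]
 [  0.           0.           1.        ]] -0.08588937216875425 [[-0.786 -0.618  0.011  0.268]
 [-0.277  0.335 -0.901  0.172]
 [ 0.553 -0.711 -0.434  0.758]
 [ 0.     0.     0.     1.   ]] 0.9959440104166667
top [[567.87687716   0.         307.01682924]
 [  0.         567.87687716 234.64890728]
 [  0.           0.           1.        ]] 0.006130981691707702 [[-0.02  -0.999  0.025 -0.104]
 [-0.987  0.016 -0.159  0.405]
 [ 0.158 -0.028 -0.987  1.24 ]
 [ 0.     0.     0.     1.   ]] 0.9959993489583333
```

View pics/top0.png

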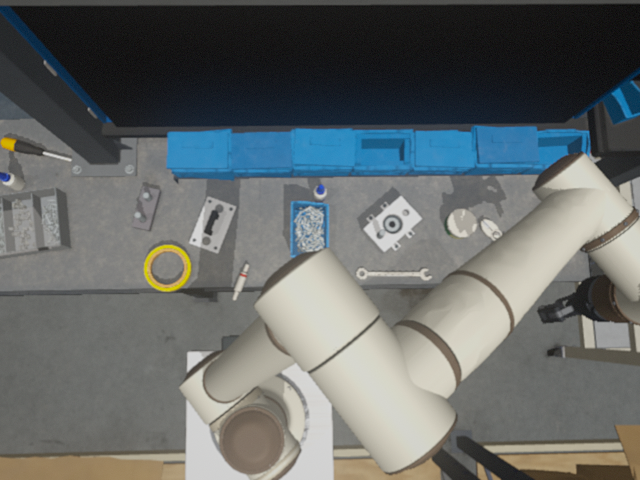

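View pics/scene0.png

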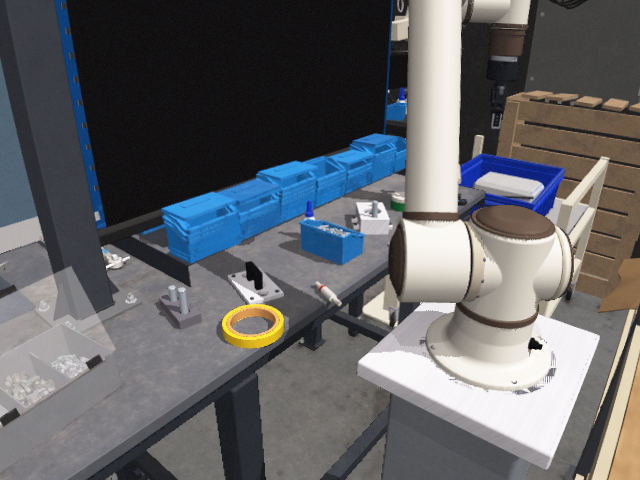

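Top view: rack at about (145,208), cover (213,224), bin (310,228), bottle (320,190), housing (392,223), tin (461,222) and spanner (393,274). The scene view shows the rack pins at about (172,297) and (183,298), and the housing at (373,217). Next I'll measure them.

```bash
python3 - <<'E'
from h import *
c=dict(np.load("top0.npz")); P=cloud(c)
def box(u0,u1,v0,v1,z0,z1):
    p=P[v0:v1,u0:u1]; m=(p[...,2]>z0)&(p[...,2]<z1); return p[m],m
def rect(name,b,z0,z1):
    p,m=box(*b,z0,z1)
    n,l,s=cv2.connectedComponentsWithStats(m.astype(np.uint8))[:3]
    r=cv2.minAreaRect((p[:,:2]*1000).astype(np.float32)); print(name,len(p),r,"zmed",np.median(p[:,2]))
rect("rack",(120,165,175,240),.010,.03)
rect("pins",(120,165,175,240),.032,.09)
p,_=box(120,165,175,240,.025,.09); print(p.round(3)[:60:2])
rect("cover",(180,245,185,262),.004,.02)
rect("handle",(180,245,185,262),.03,.07)
rect("bin",(285,335,195,265),.03,.1)
rect("bottle",(310,333,175,205),.03,.13)
rect("hous",(360,428,190,258),.033,.055)
rect("dowel",(360,428,190,258),.06,.1)
rect("tin",(440,480,200,245),.025,.06)
rect("bins",(165,600,120,185),.03,.4)
f=c["frame"]
a=cv2.resize(f[170:265,120:250],None,fx=6,fy=6,interpolation=cv2.INTER_CUBIC)
b=cv2.resize(f[185:265,350:430],None,fx=6,fy=6,interpolation=cv2.INTER_CUBIC)
cv2.imwrite("pics/c1.png",a)
s=dict(np.load("scene0.npz"))["frame"]
e=cv2.resize(s[270:340,145:215],None,fx=5,fy=5); g=cv2.resize(s[190:260,330:400],None,fx=5,fy=5)
o=np.zeros((350+0,0,3),np.uint8)
cv2.imwrite("pics/c2.png",np.hstack([cv2.resize(b,(350,350)),e]) if 0 else np.vstack([np.hstack([e[:, :],g])]))
cv2.imwrite("pics/c3.png",b)
E
```

```text
rack 680 ((492.1039733886719, 259.6988220214844), (139.607177734375, 76.56309509277344), 11.448421478271484) zmed 0.017595680869565422
pins 98 ((473.806884765625, 254.94053649902344), (15.430130004882812, 62.663795471191406), 78.36226654052734) zmed 0.04552244436560249
[[0.504 0.251 0.046]
 [0.504 0.247 0.044]
 [0.502 0.251 0.045]
 [0.502 0.247 0.045]
 [0.501 0.257 0.038]
 [0.5   0.251 0.044]
 [0.5   0.248 0.041]
 [0.5   0.243 0.043]
 [0.499 0.257 0.039]
 [0.497 0.251 0.046]
 [0.497 0.247 0.043]
 [0.498 0.243 0.042]
 [0.494 0.252 0.048]
 [0.496 0.249 0.042]
 [0.495 0.245 0.043]
 [0.498 0.243 0.031]
 [0.493 0.254 0.042]
 [0.493 0.249 0.043]
 [0.494 0.245 0.04 ]
 [0.496 0.244 0.029]
 [0.492 0.249 0.036]
 [0.493 0.245 0.031]
 [0.492 0.251 0.026]
 [0.492 0.246 0.029]
 [0.455 0.263 0.061]
 [0.455 0.258 0.064]
 [0.453 0.265 0.064]
 [0.452 0.26  0.064]
 [0.453 0.256 0.063]
 [0.45  0.266 0.067]]
cover 1468 ((439.62139892578125, 105.81412506103516), (147.55381774902344, 178.71791076660156), 89.89677429199219) zmed 0.00781692054651073
handle 197 ((435.0119323730469, 104.06710815429688), (17.17
[... 194 characters left out ...]
 0.04577461250082093
bottle 274 ((502.4542541503906, -144.27574157714844), (49.906463623046875, 69.56803131103516), 88.50629425048828) zmed 0.05216363092330001
hous 1279 ((425.3173828125, -304.2449951171875), (69.93460083007812, 117.23382568359375), 40.28281021118164) zmed 0.03943965804546479
dowel 42 ((399.205078125, -273.1295471191406), (12.870787620544434, 12.512325286865234), 55.49949264526367) zmed 0.07813513652128845
tin 683 ((424.7890930175781, -462.01214599609375), (65.3524398803711, 64.53028106689453), 88.16314697265625) zmed 0.03661136572158452
bins 23603 ((565.7852783203125, -271.74346923828125), (122.00032043457031, 923.1790161132812), 0.3337129056453705) zmed 0.14024310739336787
```

View pics/c1.png

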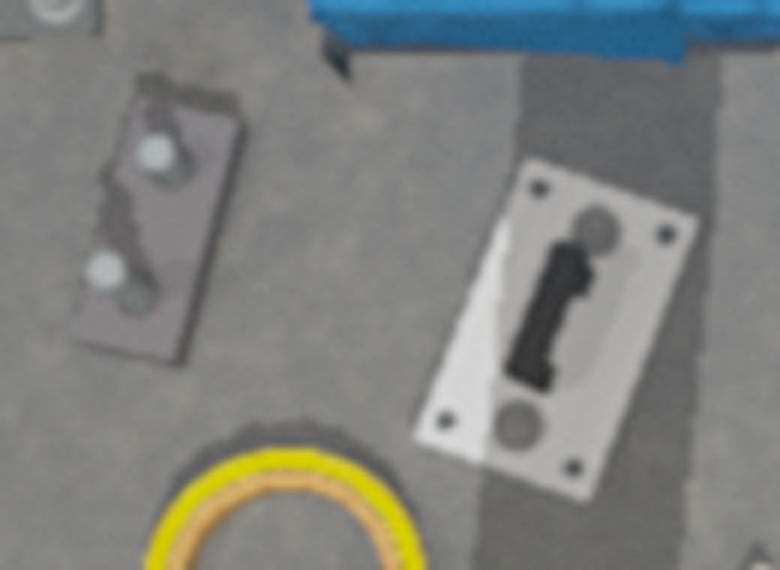

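View pics/c3.png

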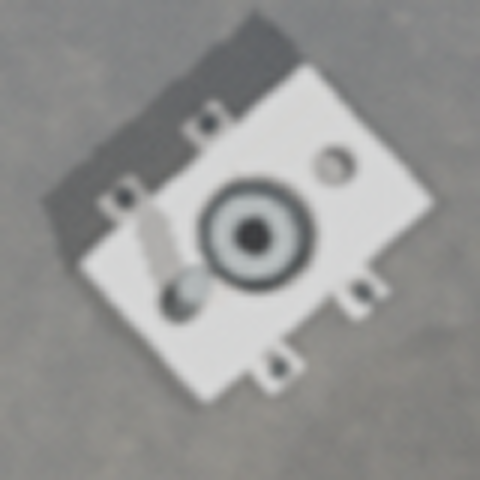

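c1 shows the long pin's tip at crop (105,270), px (137.5,215), and the short one at (155,153). The cover holes are at crop (595,230) and (519,425). c3 shows the bore at crop (335,165), px (405.8,212.5), and the fitted dowel's tip at (192,287).

```bash
python3 - <<'E'
from h import *
c=dict(np.load("top0.npz")); P=cloud(c); g=cv2.cvtColor(c["frame"],cv2.COLOR_BGR2GRAY)
def pinc(u,v,r,lo):
    # centroid of bright blob around u,v
    s=g[v-r:v+r+1,u-r:u+r+1]; m=(s>lo).astype(np.uint8); n,l,st,ce=cv2.connectedComponentsWithStats(m); k=1+np.argmax(st[1:,4]); return ce[k]+[u-r,v-r],st[k,4]
for nm,u,v,z in(("long",137,215,.064),("short",146,195,.044)):
    q,a=pinc(u,v,4,165); print(nm,q,a,world(c,q,z))
for nm,zz,b in (("long",.055,(125,150,205,225)),("short",.038,(135,155,185,205))):
    p=P[b[2]:b[3],b[0]:b[1]].reshape(-1,3); p=p[p[:,2]>zz]; print(nm,"cloud",p.mean(0),p.min(0),p.max(0),len(p))
H=[]
for u,v in((219.2,208.3),(206.5,240.8)):
    u0,v0=int(u)-6,int(v)-6; s=g[v0:v0+14,u0:u0+14]; m=(s<125).astype(np.uint8); n,l,st,ce=cv2.connectedComponentsWithStats(m); k=l[6,6]; q=ce[k]+[u0,v0]; w=world(c,q,.006)[0]; H.append(w); print("hole",q,st[k,4],w)
d=H[0]-H[1]; print("cover c",(H[0]+H[1])/2,np.linalg.norm(d),np.degrees(np.arctan2(d[1],d[0])))
print("bore",world(c,(405.8,212.5),.04),"dowel",world(c,(382,232.8),.08))
# shelf bins front near y -.34 and along
for y in np.arange(.25,-.5,-.1):
    m=(abs(P[...,1]-y)<.04)&(P[...,2]>.03)&(P[...,0]>.49)&(P[...,0]<.75); p=P[m]; print(round(y,2),p[:,0].min().round(3),p[:,2].max().round(3),[ (z,p[p[:,2]>z][:,0].min().round(3)) for z in(.05,.09,.12) if (p[:,2]>z).any()])
E
```

```text
long [137.11764706 214.58823529] 17 [[0.44900016 0.2598102  0.064     ]]
short [145.5 195. ] 16 [[0.49731207 0.24789745 0.044     ]]
long cloud [0.430897   0.23547662 0.1528882 ] [ 0.20186031 -0.07558598  0.05552424] [0.45533764 0.26710871 1.29103802] 41
short cloud [0.47396037 0.22264089 0.14416764] [ 0.20186031 -0.07558598  0.03835492] [0.50414764 0.25720453 1.29103802] 37
hole [217.40506329 210.05063291] 79 [0.468484   0.09287197 0.006     ]
hole [205.86956522 240.5       ] 46 [0.39812035 0.11873013 0.006     ]
cover c [0.43330218 0.10580105 0.006     ] 0.07496457718282463 -20.178034450748616
bore [[ 0.44929276 -0.33495392  0.04      ]] dowel [[ 0.39734262 -0.2726571   0.08      ]]
0.25 0.491 0.676 [(0.05, np.float64(0.58)), (0.09, np.float64(0.58)), (0.12, np.float64(0.58))]
0.15 0.528 0.676 [(0.05, np.float64(0.528)), (0.09, np.float64(0.528)), (0.12, np.float64(0.528))]
0.05 0.525 0.676 [(0.05, np.float64(0.525)), (0.09, np.float64(0.526)), (0.12, np.float64(0.527))]
-0.05 0.527 0.676 [(0.05, np.float64(0.527)), (0.09, np.float64(0.527)), (0.12, np.float64(0.527))]
-0.15 0.49 0.674 [(0.05, np.float64(0.49)), (0.09, np.float64(0.493)), (0.12, np.float64(0.526))]
-0.25 0.528 0.675 [(0.05, np.float64(0.528)), (0.09, np.float64(0.528)), (0.12, np.float64(0.528))]
-0.35 0.527 0.673 [(0.05, np.float64(0.527)), (0.09, np.float64(0.527)), (0.12, np.float64(0.528))]
-0.45 0.525 0.673 [(0.05, np.float64(0.525)), (0.09, np.float64(0.525)), (0.12, np.float64(0.525))]
```

Request:
{"fn": "send_rows", "kwargs": {"deltas": [0,0,-0.18,0,0,0,1,0,0,-0.18,0,0,0,1,0,0,-0.18,0,0,0,1,0,0,-0.18,0,0,0,1,0,0,-0.18,0,0,0,1,0,0,-0.18,0,0,0,1,0,0,-0.18,0,0,0,1,0,0,-0.18,0,0,0,1,0,0,-0.18,0,0,0,1,0,0,-0.18,0,0,0,1,0,0,-0.18,0,0,0,1,0,0,-0.18,0,0,0,1,0,0,-0.18,0,0,0,1,0,0,-0.18,0,0,0,1,0,0,0,11.4,-51.3,0,1,0,0,0,11.4,-51.3,0,1,0,0,0,11.4,-51.3,0,1,0,0,0,11.4,-51.3,0,1]}}

```text
time_s: 2.35
ee_pos: [0.3282, -0.3882, 0.2309]
ee_rot: [0.993, -0.117, -0.0, -0.0]
ft_force: [0.1, 0.5, 0.2]
opening: 0.0854
finger_force: 0.0
```

Request:
{"fn": "send_rows", "kwargs": {"deltas": [0,0,0,11.4,-51.3,0,1,0,0,0,11.4,-51.3,0,1,0,0,0,11.4,-51.3,0,1,0,0,0,11.4,-51.3,0,1,0,0,0,-8.7,-50.5,0,1,0,0,0,-8.7,-50.5,0,1,0,0,0,-8.7,-50.5,0,1,0,0,0,-8.7,-50.5,0,1,0,0,0,-8.7,-50.5,0,1,0,0,0,-8.7,-50.5,0,1,0,0,0,-8.7,-50.5,0,1,0,0,0,-8.7,-50.5,0,1,0,0,0,-8.7,-50.5,0,1,0,0,0,0,0,0,1,0,0,0,0,0,0,1]}}

```text
time_s: 4.22
ee_pos: [0.4491, 0.259, 0.2307]
ee_rot: [0.993, -0.117, -0.001, 0.001]
ft_force: [0.1, -0.9, -0.6]
opening: 0.0854
finger_force: 0.0
```

```bash
cat >> h.py <<'E'
from scipy.spatial.transform import Rotation as Ro
def to(target,s=None):
    "shift in tool axes, mm, to a world TCP target"
    s=s or env.state(); R=Ro.from_quat(s["ee_rot"]).as_matrix(); return ((np.array(target)-s["ee_pos"])@R*1000).round(1)
E
python3 - <<'E'
from h import *
s=env.state(); print(s["ee_pos"],s["ee_rot"],s["qpos"].round(3)); print(to([.449,.260,.033]))
c=cam("scene"); cv2.imwrite("pics/s1.png",cv2.resize(c["frame"][150:350,60:327],None,fx=3,fy=3,interpolation=cv2.INTER_CUBIC)[:600,:800]); np.savez("scene1.npz",**c)
E
```

```text
[0.44905927 0.25903827 0.23068146] [ 9.93133648e-01 -1.16982153e-01 -5.82076544e-04  6.28422762e-04] [ 0.836  0.205 -0.25  -0.    -1.118  0.5  ]
[-1.000e-01 -1.200e+00  1.977e+02]
```

View pics/s1.png

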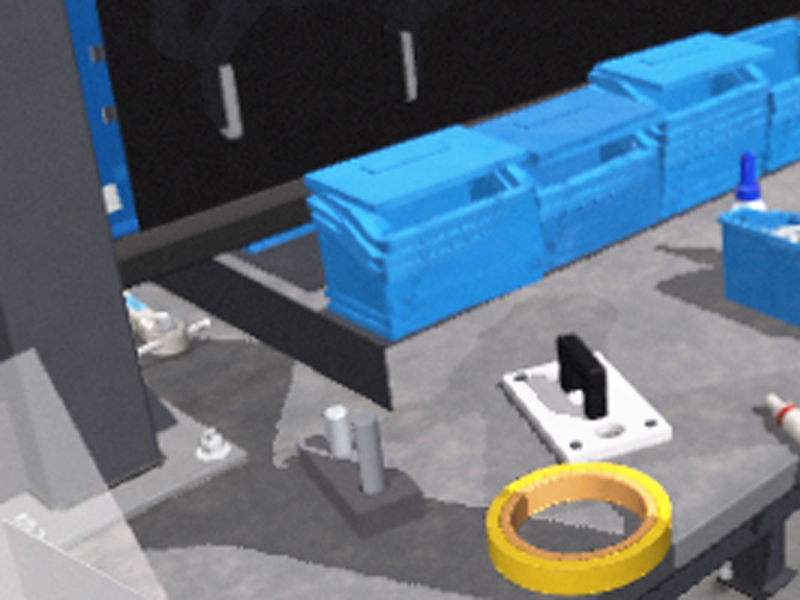

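The grippers fingers show at the top, clear of everything; the long pin's tip is at crop (368,418), the short one's at (338,410). Now I'll check the long pin's tip against this view.

```bash
python3 - <<'E'
from h import *
c=dict(np.load("scene1.npz")); 
for q,z in (((60+369/3,150+418/3),.064),((60+338/3,150+410/3),.044)): print(world(c,q,z))
P=cloud(c); p=P[280:318,165:195].reshape(-1,3); 
for a,b in((.05,.063),(.025,.05)):
  m=p[(p[:,2]>a)&(p[:,2]<b)]; print(len(m),m.mean(0),m.min(0),m.max(0))
E
```

```text
[[0.44222589 0.25865076 0.064     ]]
[[0.49317783 0.24644726 0.044     ]]
57 [0.44252671 0.2618689  0.0564261 ] [0.43861224 0.25410312 0.05030576] [0.45039218 0.26717234 0.0629836 ]
200 [0.46648224 0.25640464 0.03702489] [0.43718837 0.24176759 0.02509455] [0.49987365 0.26724462 0.0496171 ]
```

Request:
{"fn": "send_rows", "kwargs": {"deltas": [0,0,0,-1,-0.5,40,0.3,0,0,0,-1,0,40,0.3,0,0,0,0,0,40,0.3,0,0,0,0,0,37,0.3,0,0,0,0,0,20,0.3,0,0,0,0,0,13,0.3,0,0,0,0,0,7.7,0.3,0,0,0,0,0,0,0.3,0,0,0,0,0,0,0.3], "force": 40}}

```text
time_s: 5.4
ee_pos: [0.4482, 0.2607, 0.0344]
ee_rot: [0.993, -0.117, 0.001, -0.001]
ft_force: [-0.1, -0.7, 0.4]
opening: 0.0555
finger_force: 0.0
```

Request:
{"fn": "send_rows", "kwargs": {"deltas": [0,0,0,0,0,0,-0.3,0,0,0,0,0,0,-0.6,0,0,0,0,0,0,-1,0,0,0,0,0,0,-1,0,0,0,0,0,0,-1,0,0,0,0,0,0,-1], "force": 40}}

```text
time_s: 6.15
ee_pos: [0.4479, 0.2606, 0.034]
ee_rot: [0.993, -0.117, 0.0, -0.0]
ft_force: [-1.2, 0.0, 5.0]
opening: 0.0126
finger_force: 39.2
```

Request:
{"fn": "send_rows", "kwargs": {"deltas": [0,0,0,0,0,-12,-1,0,0,0,0,0,-30,-1,0,0,0,0,0,-45,-1,0,0,0,0,0,-45,-1,0,0,0,0,0,-25,-1,0,0,0,0,0,-9,-1,0,0,0,11.7,48.3,0,-1,0,0,0,11.7,48.3,0,-1,0,0,0,11.7,48.3,0,-1,0,0,0,11.7,48.3,0,-1,0,0,0,11.7,48.3,0,-1,0,0,0,11.7,48.3,0,-1,0,0,0,11.7,48.3,0,-1,0,0,0,11.7,48.3,0,-1,0,0,0,11.7,48.3,0,-1,0,0,0,11.7,48.3,0,-1]}}

```text
time_s: 8.15
ee_pos: [0.4481, -0.238, 0.1984]
ee_rot: [0.993, -0.117, -0.001, -0.0]
ft_force: [0.5, 0.3, -0.9]
opening: 0.0125
finger_force: 39.1
```

Request:
{"fn": "send_rows", "kwargs": {"deltas": [0,0,0,11.7,48.3,0,-1,0,0,0,11.7,48.3,0,-1,0,0,0,0,0,30,-1,0,0,0,0,0,30,-1,0,0,0,0,0,0,-1,0,0,0,0,0,0,-1]}}

```text
time_s: 8.9
ee_pos: [0.4498, -0.3362, 0.1401]
ee_rot: [0.993, -0.117, 0.0, 0.0]
ft_force: [-0.2, -0.1, -0.1]
opening: 0.0128
finger_force: 39.2
```

```bash
python3 - <<'E'
from h import *
s=env.state(); print(s["ee_pos"],s["ee_rot"],s["qpos"].round(2),s["opening"],s["finger_force"])
c=cam("scene");np.savez("scene2.npz",**c); t=cam("top"); np.savez("top2.npz",**t)
a=cv2.resize(c["frame"][170:250,330:430],(800,640)[:2],interpolation=cv2.INTER_CUBIC)
a=cv2.resize(c["frame"][155:255,330:430],(400,400),interpolation=cv2.INTER_CUBIC); b=cv2.resize(t["frame"][170:270,350:450],(400,400),interpolation=cv2.INTER_CUBIC)
cv2.imwrite("pics/p2.png",np.hstack([a,b]))
E
```

```text
[ 0.44981638 -0.33621466  0.14011633] [ 9.93151740e-01 -1.16831180e-01  1.18948421e-04  2.85837074e-04] [-0.35  0.36 -0.28  0.   -0.93  1.69] 0.012807727209385576 39.197189948754385
```

View pics/p2.png

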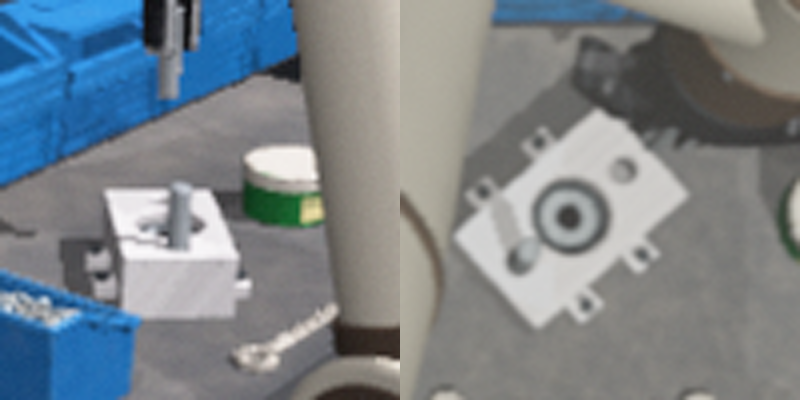

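The left half shows the held pin hanging upright, its lower end at about scene px (372,179), with the dowel at (375,206). The right half shows the bore at top px (406,212), unobstructed. I'll compare pin and dowel in the same view.

```bash
python3 - <<'E'
from h import *
c=dict(np.load("scene2.npz")); P=cloud(c); E=c["extrinsics"]; o=-E[:3,:3].T@E[:3,3]
def blob(name,u0,u1,v0,v1,z0,z1,ref,rad):
    p=P[v0:v1,u0:u1]; m=(p[...,2]>z0)&(p[...,2]<z1)&(np.hypot(p[...,0]-ref[0],p[...,1]-ref[1])<rad)
    vs,us=np.nonzero(m); rows=[(v+v0,us[vs==v].mean()+u0,(vs==v).sum()) for v in np.unique(vs)]
    print(name,[(int(a),round(b,2),int(n)) for a,b,n in rows])
    d=np.array(ref)-o[:2]; L=np.hypot(*d); d/=L; n=np.array([-d[1],d[0]])
    q=np.array([(b,a) for a,b,k in rows if k>=4]); w=world(c,q,1e-9+0)-o  # rays
    w=w/ (w[:,:2]@d)[:,None]*L; e=o+w; print("  perp offset mm vs ref",((e[:,:2]-ref)@n*1000).round(1),"n",n.round(2)); 
    pm=p[m]; print("  mean surface",pm.mean(0).round(4)," z",pm[:,2].min().round(3),pm[:,2].max().round(3))
s=[.4498,-.3362]
blob("pin",362,382,160,185,.109,.125,s,.03)
blob("dowel",365,385,195,222,.05,.085,[.3985,-.273],.03)
t=dict(np.load("top2.npz")); g=cv2.cvtColor(t["frame"],cv2.COLOR_BGR2GRAY); Q=cloud(t)
x=g[205:220,398:414]; print(x)
m=(x<np.median(x)-25).astype(np.uint8); n,l,st,ce=cv2.connectedComponentsWithStats(m); k=1+np.argmax(st[1:,4]); q=ce[k]+[398,205]; print(st[k],q,world(t,q,.04),world(t,q,.034))
m=(Q[...,2]>.037)&(Q[...,2]<.044)&(abs(Q[...,0]-.425)<.08)&(abs(Q[...,1]+.304)<.08)
r=cv2.minAreaRect((Q[m][:,:2]*1000).astype(np.float32)); print(r)
E
```

```text
pin [(174, np.float64(370.5), 2), (175, np.float64(371.5), 4), (176, np.float64(371.5), 4), (177, np.float64(371.5), 4), (178, np.float64(372.0), 5), (179, np.float64(372.0), 5)]
  perp offset mm vs ref [-0.1 -0.2 -0.4 -1.8 -1.9] n [0.85 0.53]
  mean surface [ 0.4465 -0.3321  0.1178]  z 0.11 0.125
dowel [(201, np.float64(375.5), 4), (202, np.float64(375.5), 6), (203, np.float64(375.5), 6), (204, np.float64(375.0), 5), (205, np.float64(375.0), 5), (206, np.float64(375.0), 5), (207, np.float64(375.0), 5), (208, np.float64(374.5), 6), (209, np.float64(374.5), 6), (210, np.float64(374.5), 6), (211, np.float64(374.5), 6), (212, np.float64(374.5), 6), (213, np.float64(374.5), 6), (214, np.float64(375.5), 2)]
  perp offset mm vs ref [-3.1 -3.3 -3.4 -2.4 -2.5 -2.7 -2.8 -1.7 -1.9 -2.  -2.2 -2.3 -2.5] n [0.85 0.52]
  mean surface [ 0.3937 -0.27    0.0661]  z 0.05 0.081
[[201 202 203 202 202 201 200 202 206 206 201 180 142 107  93  93]
 [202 203 202 201 201 201 203 204 205 205 205 198 166 118  95 105]
 [202 203 201 201 201 204 205 205 203 204 204 202 187 155 130 120]
 [202 201 200 203 204 202 1
[... 304 characters left out ...]
04]
 [204 203 202 195 179 161 160 161 152 130 128 172 199 205 204 204]
 [201 202 203 200 186 167 159 158 150 140 155 188 203 204 203 204]
 [180 194 202 204 196 184 171 163 160 167 186 200 204 204 203 205]
 [148 173 195 203 206 202 197 192 193 197 202 204 204 204 205 205]
 [120 144 173 196 206 206 206 204 204 205 205 205 204 205 204 204]
 [104 116 145 178 199 206 206 205 205 205 203 203 205 205 204 203]
 [106  99 116 156 189 204 206 206 204 204 204 205 205 206 204 204]]
[ 5  4  7  7 41] [405.75609756 212.        ] [[ 0.45044324 -0.3349098   0.04      ]] [[ 0.45163545 -0.33615353  0.034     ]]
((425.11944580078125, -304.0690002441406), (69.80660247802734, 117.7457046508789), 40.30036544799805)
```

Request:
{"fn": "send_rows", "kwargs": {"deltas": [0,0,0,-0.7,-0.7,0,-1,0,0,0,0,0,25,-1,0,0,0,0,0,25,-1,0,0,0,0,0,12,-1,0,0,0,0,0,4,-1,0,0,0,0,0,3,-1,0,0,0,0,0,2,-1,0,0,0,0,0,2,-1,0,0,0,0,0,0,-1,0,0,0,0,0,0,-1]}}

```text
time_s: 10.25
ee_pos: [0.4492, -0.3352, 0.0668]
ee_rot: [0.993, -0.117, 0.0, 0.0]
ft_force: [0.4, 0.3, -0.4]
opening: 0.0124
finger_force: 39.2
```

Request:
{"fn": "send_rows", "kwargs": {"deltas": [0,0,0,0,0,3,-1,0,0,0,0,0,3,-1,0,0,0,0,0,3,-1,0,0,0,0,0,3,-1,0,0,0,0,0,0,-1]}}

```text
time_s: 10.88
ee_pos: [0.449, -0.3351, 0.0542]
ee_rot: [0.993, -0.117, 0.0, -0.0]
ft_force: [2.1, 0.7, -1.3]
opening: 0.0127
finger_force: 39.1
```

Request:
{"fn": "send_rows", "kwargs": {"deltas": [0,0,0,0,0,1.5,-1,0,0,0,0,0,1.5,-1,0,0,0,0,0,1,-1,0,0,0,0,0,1,-1,0,0,0,0,0,0,-1]}}

```text
time_s: 11.5
ee_pos: [0.4491, -0.3353, 0.05]
ee_rot: [0.993, -0.117, 0.0, 0.0]
ft_force: [1.8, 1.9, 3.0]
opening: 0.0127
finger_force: 39.5
```

Request:
{"fn": "send_rows", "kwargs": {"deltas": [0,0,0,0,0,1,-1,0,0,0,0,0,1,-1,0,0,0,0,0,0,-1]}}

```text
time_s: 11.88
ee_pos: [0.4494, -0.3355, 0.0499]
ee_rot: [0.993, -0.117, 0.001, 0.0]
ft_force: [-0.8, 5.0, 14.5]
opening: 0.013
finger_force: 40.6
```

Request:
{"fn": "send_rows", "kwargs": {"deltas": [0,0,0,0,0,-1.5,-1,0,0,0,0,0,0,-0.6,0,0,0,0,0,0,-0.3,0,0,0,0,0,0,-0.2,0,0,0,0,0,0,-0.2,0,0,0,0,0,-8,-0.2,0,0,0,0,0,-20,-0.2,0,0,0,0,0,-40,-0.2,0,0,0,0,0,-45,-0.2,0,0,0,0,0,-30,-0.2,0,0,0,-6,-40,0,0,0,0,0,-6,-40,0,0.2,0,0,0,-6,-40,0,0.2,0,0,0,-6,-40,0,0.2]}}

```text
time_s: 13.62
ee_pos: [0.4628, -0.1728, 0.1929]
ee_rot: [0.993, -0.117, 0.001, 0.0]
ft_force: [0.5, 1.0, -0.6]
opening: 0.0512
finger_force: 0.0
```

```bash
python3 - <<'E'
from h import *
c=dict(np.load("top0.npz")); P=cloud(c)
k=np.array([(530,160),(698,215),(590,500),(415,437)])/6+[120-.4,170-.4]
w=world(c,k,.008); print(w.round(4),w.mean(0)); 
for i,j in((3,0),(2,1),(0,1),(3,2)):
    d=w[j]-w[i]; print(np.linalg.norm(d).round(4),np.degrees(np.arctan2(d[1],d[0])).round(1))
hsv=cv2.cvtColor(c["frame"],cv2.COLOR_BGR2HSV); m=np.zeros((480,640),np.uint8); 
p=P; m[(hsv[...,2]>150)&(hsv[...,1]<50)&(abs(p[...,0]-.433)<.08)&(abs(p[...,1]-.105)<.08)]=1
cn=max(cv2.findContours(m,0,2)[0],key=cv2.contourArea); q=world(c,cn[:,0],.008)[:,:2]; print("plate",cv2.minAreaRect((q*1000).astype(np.float32)))
m=(p[...,2]>.038)&(p[...,2]<.055)&(abs(p[...,0]-.433)<.06)&(abs(p[...,1]-.105)<.06)&(hsv[...,2]<90); hp=p[m][:,:2]; print("handle",cv2.minAreaRect((hp*1000).astype(np.float32)),hp.mean(0))
t=cam("top"); s=cam("scene"); Q=cloud(s)
for T,n,u in((t,"top",0),(s,"scene",0)):
    Q=cloud(T)
    for nm,r in(("pin",(.4507,-.3348)),("dowel",(.3985,-.273))):
        a=Q[(np.hypot(Q[...,0]-r[0],Q[...,1]-r[1])<.015)&(Q[...,2]>.05)&(Q[...,2]<.1)]; print(n,nm,len(a),a.mean(0).round(4) if len(a) else 0,np.sort(a[:,2])[-6:].round(4) if len(a) else 0)
cv2.imwrite("pics/p3.png",np.hstack([cv2.resize(s["frame"][155:255,330:430],(400,400)),cv2.resize(t["frame"][170:270,350:450],(400,400))]))
E
```

```text
[[0.5008 0.1145 0.008 ]
 [0.4783 0.0502 0.008 ]
 [0.3688 0.091  0.008 ]
 [0.394  0.1571 0.008 ]] [0.43547608 0.10317958 0.008     ]
0.1149 -21.7
0.1168 -20.4
0.0681 -109.3
0.0707 -110.9
plate ((434.2834167480469, 105.09941101074219), (71.21695709228516, 117.78032684326172), 68.52302551269531)
handle ((435.2958679199219, 102.04491424560547), (13.131162643432617, 54.20392990112305), 66.57552337646484) [0.43528201 0.10196568]
top pin 53 [ 0.449  -0.334   0.0729] [0.0815 0.0816 0.0817 0.0824 0.0824 0.0852]
top dowel 48 [ 0.3982 -0.2723  0.0738] [0.0809 0.081  0.0812 0.0814 0.0823 0.0882]
scene pin 62 [ 0.4447 -0.3313  0.0664] [0.079  0.0794 0.0799 0.0804 0.0807 0.0816]
scene dowel 72 [ 0.3937 -0.2702  0.0665] [0.0799 0.0799 0.0803 0.0803 0.0806 0.0809]
```

View pics/p3.png

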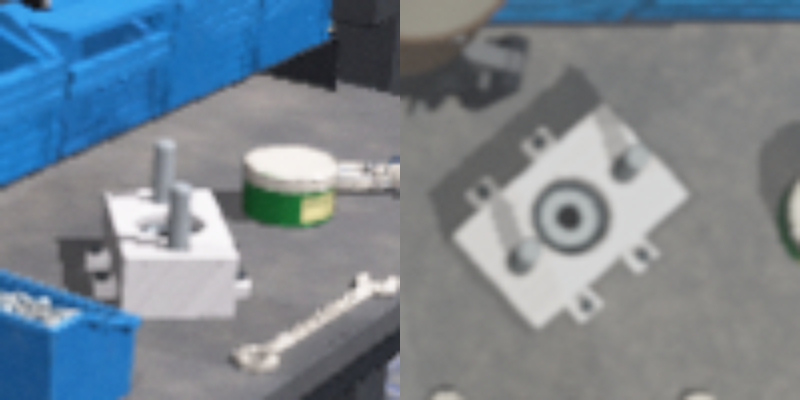

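Both the pin (crop 165,170) and the dowel (180,205) now stand on the housing. Their tips measure the same height, about 80 mm, so the pin is home. On to the cover.

Request:
{"fn": "send_rows", "kwargs": {"deltas": [0,0,0.15,0,0,0,0.5,0,0,0,-21.7,-41.1,0,0.5,0,0,0,-21.7,-41.1,0,0.5,0,0,0,-21.7,-41.1,0,0.5,0,0,0,-21.7,-41.1,0,0.5,0,0,0,-21.7,-41.1,0,0.5,0,0,0,-21.7,-41.1,0,0.5,0,0,0,0,0,40,0.5,0,0,0,0,0,40,0.5,0,0,0,0,0,0,0.5,0,0,0,0,0,0,0.5]}}

```text
time_s: 15.1
ee_pos: [0.4359, 0.1036, 0.1136]
ee_rot: [0.982, -0.191, 0.001, -0.001]
ft_force: [1.2, -0.6, 0.2]
opening: 0.064
finger_force: 0.0
```

```bash
python3 - <<'E'
from h import *
s=env.state(); print(s["ee_pos"],s["ee_rot"],s["qpos"].round(2)); print(to([.4345,.1045,.021]))
c=cam("scene"); t=cam("top"); np.savez("scene4.npz",**c)
cv2.imwrite("pics/p4.png",np.hstack([cv2.resize(c["frame"][220:320,210:310],(400,400)),cv2.resize(t["frame"][170:270,165:265],(400,400))]))
E
```

```text
[0.43593494 0.10363488 0.11357373] [ 9.81557081e-01 -1.91165343e-01  1.07899969e-03 -5.87435037e-04] [ 0.6   0.22 -0.58  0.   -0.77  0.59]
[-1.8 -0.1 92.6]
```

View pics/p4.png

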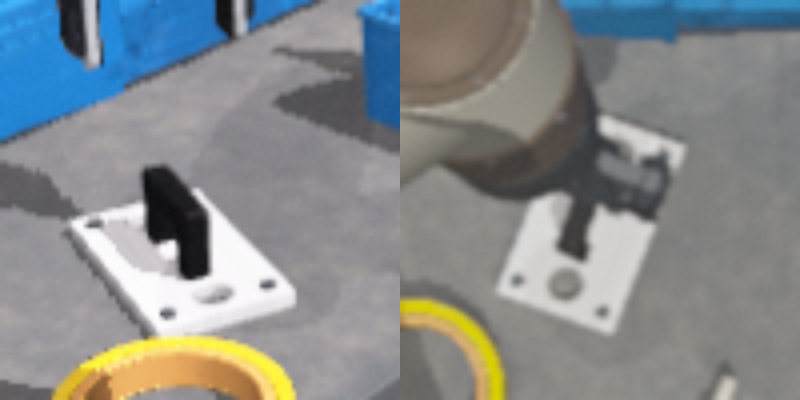

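The fingers (left half, crop (85,40) and (235,15)) stand either side of the handle bar at (175,215). The cover lies free.

Request:
{"fn": "send_rows", "kwargs": {"deltas": [0,0,0,-1.5,0,30,0.5,0,0,0,0,0,30,0.5,0,0,0,0,0,20,0.5,0,0,0,0,0,9,0.5,0,0,0,0,0,4,0.5,0,0,0,0,0,0,0.3,0,0,0,0,0,0,0,0,0,0,0,0,0,-0.3,0,0,0,0,0,0,-0.5,0,0,0,0,0,0,-0.6,0,0,0,0,0,0,-1,0,0,0,0,0,0,-1,0,0,0,0,0,0,-1], "force": 80}}

```text
time_s: 16.82
ee_pos: [0.4333, 0.104, 0.0194]
ee_rot: [0.982, -0.191, 0.0, 0.0]
ft_force: [-1.3, -0.8, 6.1]
opening: 0.013
finger_force: 78.7
```

Request:
{"fn": "send_rows", "kwargs": {"deltas": [0,0,0,0,0,-5,-1,0,0,0,0,0,-15,-1,0,0,0,0,0,-30,-1,0,0,0,0,0,-35,-1,0,0,0,0,0,-35,-1,0,0,0,0,0,-20,-1,0,0,0,0,0,-10,-1,0,0,0.12,0,0,0,-1,0,0,0.12,0,0,0,-1,0,0,0.12,0,0,0,-1,0,0,0.12,0,0,0,-1,0,0,0,0,0,0,-1]}}

```text
time_s: 18.32
ee_pos: [0.4326, 0.1037, 0.1681]
ee_rot: [0.908, -0.419, -0.001, 0.001]
ft_force: [-0.1, -0.0, -2.1]
opening: 0.0127
finger_force: 78.2
```

Request:
{"fn": "send_rows", "kwargs": {"deltas": [0,0,0,12,10,0,-1,0,0,0,25,22,0,-1,0,0,0,38,34,0,-1,0,0,0,38,34,0,-1,0,0,0,38,34,0,-1,0,0,0,38,34,0,-1,0,0,0,38,34,0,-1,0,0,0,35,32,0,-1,0,0,0,25,24,0,-1,0,0,0,12,10,0,-1,0,0,0,5,4,0,-1,0,0,0,0,0,0,-1,0,0,0,0,0,0,-1,0,0,0,0,0,0,-1]}}

```text
time_s: 20.08
ee_pos: [0.4237, -0.303, 0.1692]
ee_rot: [0.908, -0.418, 0.0, -0.0]
ft_force: [0.4, 0.2, -2.3]
opening: 0.0128
finger_force: 78.2
```

```bash
python3 - <<'E'
from h import *
s=env.state(); print(s["ee_pos"],s["ee_rot"],s["qpos"].round(2),s["opening"],s["ft_force"]); print(to([.4245,-.3044,.1694]))
c=cam("scene"); t=cam("top"); np.savez("scene5.npz",**c); np.savez("top5.npz",**t)
cv2.imwrite("pics/p5.png",np.hstack([cv2.resize(c["frame"][155:255,320:420],(400,400)),cv2.resize(t["frame"][170:270,350:450],(400,400))]))
E
```

```text
[ 0.4236906  -0.30304077  0.16924997] [ 9.08261129e-01 -4.18403771e-01  5.51154034e-05 -6.10297951e-05] [-0.31  0.27 -0.34 -0.   -0.97  1.02] 0.012804796265643867 [ 0.3841987   0.1973107  -2.33183861]
[ 1.6  0.3 -0.1]
```

View pics/p5.png

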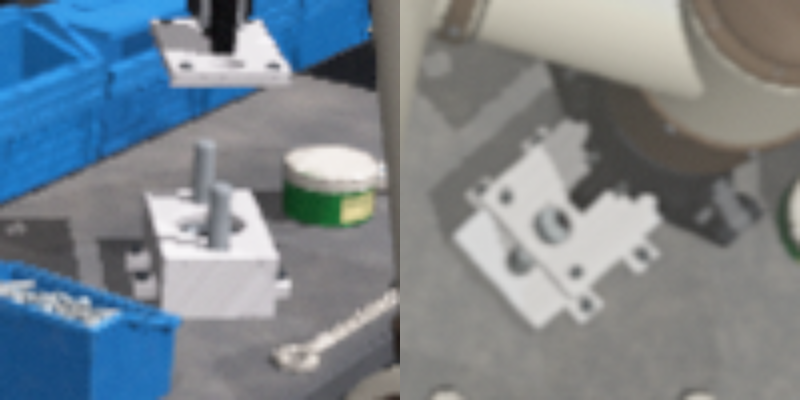

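The cover is level (left crop, plate edge at (230,82)), well above both dowels. The top view shows its near hole at (548,225) over the near dowel. Next I'll measure the plate and hole against the housing in the top frame.

```bash
cat > m.py <<'E'
from h import *
import sys
def meas(t,s,zt,C=np.array([.425,-.304]),a=-50.0):
    # plate points in the housing-aligned frame (top cam); zt: plate top height
    Q=cloud(t); g=cv2.cvtColor(t["frame"],cv2.COLOR_BGR2GRAY)
    m=(abs(Q[...,2]-zt)<.006)&(np.hypot(Q[...,0]-C[0],Q[...,1]-C[1])<.09)
    m=m.astype(np.uint8); v,u=np.nonzero(m); w=world(t,np.c_[u,v],zt)[:,:2]-C
    A=np.radians(a); R=np.array([[np.cos(A),-np.sin(A)],[np.sin(A),np.cos(A)]]); h=w@R*1000
    px=1000*np.median(Q[m>0][:,2]*0+ (1.24-zt))/567.9
    # near end edge: min x per y strip; sides: per x strip
    ex=np.array([(y,h[abs(h[:,1]-y)<2][:,0].min()) for y in range(-28,29,3)]); k,b=np.polyfit(*ex.T,1)
    print("px",px.round(2),"end edge x at y=0:",b.round(1),"(ideal -58) tilt deg",np.degrees(np.arctan(-k)).round(2), (ex[:,1]-np.polyval([k,b],ex[:,0])).round(1))
    for f in(np.min,np.max):
        ey=np.array([(x,f(h[abs(h[:,0]-x)<2][:,1])) for x in range(-52,-15,3)]); k,b=np.polyfit(*ey.T,1); print("side",ey[:,1].round(1),"fit at -35:",np.polyval([k,b],-35).round(1),"tilt",np.degrees(np.arctan(k)).round(2))
    # hole: dark/low pixels near expected
    v,u=np.mgrid[180:270,350:450]; w=((world(t,np.c_[u.ravel(),v.ravel()],zt)[:,:2]-C)@R*1000); gg=g[180:270,350:450].ravel(); zz=Q[180:270,350:450,2].ravel()
    n=np.hypot(w[:,0]+40,w[:,1])<15; 
    for nm,sel in(("gray",n&(gg<np.percentile(gg[n],90)-30)),("range",n&(zz<zt-.01))): print("hole",nm,sel.sum(),(sel.sum()*px**2).round(0),w[sel].mean(0).round(1))
if __name__=="__main__":
    meas(dict(np.load("top5.npz")),0,.158)
E
python3 m.py
python3 - <<'E'
from h import *
t=dict(np.load("top5.npz")); Q=cloud(t); p=Q[(abs(Q[...,2]-.158)<.012)&(abs(Q[...,0]-.41)<.06)&(abs(Q[...,1]+.29)<.06)]
p=p[abs(p[:,2]-np.median(p[:,2]))<.004]; A=np.c_[p[:,:2],np.ones(len(p))]; print(len(p),np.median(p[:,2]),np.linalg.lstsq(A,p[:,2],rcond=None)[0])
c=dict(np.load("scene5.npz")); Q=cloud(c); p=Q[(abs(Q[...,2]-.158)<.008)&(abs(Q[...,0]-.42)<.07)&(abs(Q[...,1]+.30)<.07)]; print("scene plate top z",len(p),np.median(p[:,2]))
E
```

```text
px 1.91 end edge x at y=0: -58.9 (ideal -58) tilt deg -0.89 [ 0.8  0.6  0.4  0.2 -0.2 -0.3 -0.4 -0.7 -0.9 -1.   0.2  0.  -0.2 -0.4
  0.8  0.6  0.4  0.2  0. ]
side [-33.8 -33.6 -33.4 -34.6 -34.4 -34.2 -34.1 -33.9 -33.7 -33.5 -33.4 -33.2
 -33. ] fit at -35: -33.8 tilt 1.24
side [35.  33.8 34.  34.2 34.4 34.6 34.8 35.  35.2 35.4 34.3 34.5 34.7] fit at -35: 34.6 tilt 0.84
hole gray 83 301.0 [-40.7   0.4]
hole range 67 243.0 [-41.2  -0.2]
778 0.15750023560169835 [-0.00197591  0.00598649  0.15998177]
scene plate top z 434 0.15806000172028878
```

Request:
{"fn": "send_rows", "kwargs": {"deltas": [0,0,0.008,1.1,0.5,0,-1,0,0,0,0,0,10,-1,0,0,0,0,0,15,-1,0,0,0,0,0,12,-1,0,0,0,0,0,6,-1,0,0,0,0,0,2,-1,0,0,0,0,0,0,-1,0,0,0,0,0,0,-1,0,0,0,0,0,0,-1]}}

```text
time_s: 21.3
ee_pos: [0.4241, -0.305, 0.1245]
ee_rot: [0.906, -0.423, 0.0, -0.0]
ft_force: [-0.3, -0.1, -3.6]
opening: 0.0127
finger_force: 78.2
```

```bash
python3 - <<'E'
from m import *
s=env.state(); print(s["ee_pos"],s["ee_rot"],s["ft_force"])
c=cam("scene"); t=cam("top"); np.savez("scene6.npz",**c); np.savez("top6.npz",**t)
meas(t,s,s["ee_pos"][2]-.0194+.008)
cv2.imwrite("pics/p6.png",np.hstack([cv2.resize(c["frame"][170:240,340:410],(400,400),interpolation=cv2.INTER_CUBIC),cv2.resize(t["frame"][180:260,360:440],(400,400),interpolation=cv2.INTER_CUBIC)]))
Q=cloud(c); zt=s["ee_pos"][2]-.0114; p=Q[(abs(Q[...,2]-zt)<.006)&(np.hypot(Q[...,0]-.42,Q[...,1]+.30)<.09)]; print("scene plate z",zt,np.median(p[:,2]))
for r in((.4507,-.3348),(.3985,-.273)):
    a=Q[(np.hypot(Q[...,0]-r[0],Q[...,1]-r[1])<.012)&(Q[...,2]>.05)&(Q[...,2]<.085)]; print(len(a),a.mean(0).round(4),a[:,2].max())
E
```

```text
[ 0.42407951 -0.30504428  0.12450794] [ 9.06285203e-01 -4.22666456e-01  4.43322956e-04 -4.28302462e-05] [-0.26407299 -0.1029802  -3.55283606]
px 1.98 end edge x at y=0: -57.2 (ideal -58) tilt deg 0.1 [-0.2  1.1  0.9 -0.8 -1.  -1.   0.3  0.2  0.  -0.1  1.1 -0.4 -0.6 -0.8
  0.5  0.4  0.2  0.1 -0.1]
side [-34.9 -34.7 -34.5 -34.3 -34.2 -34.  -35.2 -35.  -34.8 -34.6 -34.5 -34.3
 -34.1] fit at -35: -34.6 tilt 0.41
side [33.7 33.9 34.1 34.3 34.5 33.1 33.3 33.6 33.8 34.  34.2 34.4 34.6] fit at -35: 34.0 tilt 0.57
hole gray 62 244.0 [-38.8  -0.2]
hole range 62 244.0 [-39.8  -0.3]
scene plate z 0.11310793762391341 0.11295302563249848
34 [ 0.4439 -0.3307  0.0603] 0.07114133534028111
72 [ 0.3937 -0.2701  0.0662] 0.0808542679655671
```

View pics/p6.png

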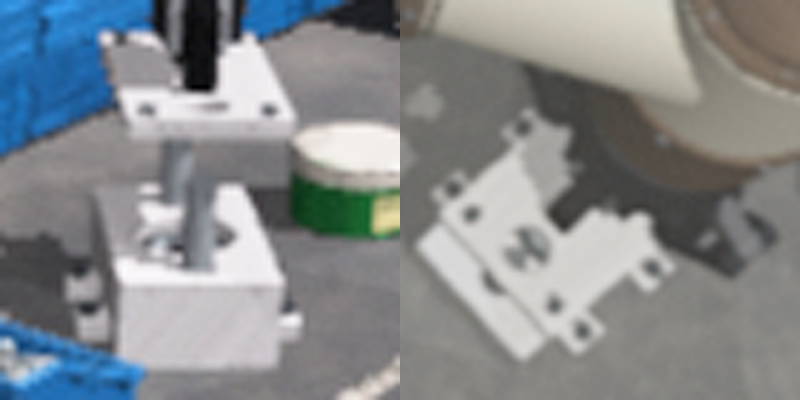

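The cover sits level above both dowels, with its near hole centred over the dowel (right crop, (527,247)). Offsets are under 1 mm. Now the last 14 mm down.

Request:
{"fn": "send_rows", "kwargs": {"deltas": [0,0,0,0,0,5,-1,0,0,0,0,0,5,-1,0,0,0,0,0,3,-1,0,0,0,0,0,1,-1,0,0,0,0,0,0,-1,0,0,0,0,0,0,-1,0,0,0,0,0,0,-1,0,0,0,0,0,0,-1]}}

```text
time_s: 22.4
ee_pos: [0.4239, -0.305, 0.1102]
ee_rot: [0.906, -0.423, 0.0, -0.0]
ft_force: [0.3, -0.4, -3.5]
opening: 0.0127
finger_force: 78.2
```

```bash
python3 - <<'E'
from m import *
s=env.state(); print(s["ee_pos"],s["ee_rot"],s["ft_force"],abs(s["qvel"]).max())
c=cam("scene"); t=cam("top"); zt=s["ee_pos"][2]-.0114; meas(t,s,zt)
Q=cloud(c); p=Q[(abs(Q[...,2]-zt)<.006)&(np.hypot(Q[...,0]-.42,Q[...,1]+.30)<.09)]; print("plate z",zt,np.median(p[:,2]))
E
```

```text
[ 0.42391169 -0.30497899  0.11021483] [ 9.06289147e-01 -4.22658218e-01  1.09833018e-04 -7.43037851e-06] [ 0.27360231 -0.36040946 -3.50239593] 0.0014254474764290753
px 2.01 end edge x at y=0: -57.2 (ideal -58) tilt deg 0.29 [-0.3 -0.3  1.   0.9 -0.9 -0.8  0.5  0.3  0.2  0.  -0.1 -0.3 -0.4 -0.6
 -0.7  0.6  0.4  0.3  0.1]
side [-35.2 -35.  -34.8 -34.7 -34.5 -34.3 -34.1 -33.9 -35.1 -35.  -34.8 -34.6
 -34.4] fit at -35: -34.7 tilt 0.56
side [34.2 34.4 34.6 33.2 33.4 33.6 33.8 34.  34.3 34.5 34.7 33.5 33.7] fit at -35: 34.0 tilt -0.21
hole gray 60 242.0 [-39.8   0.2]
hole range 60 242.0 [-39.6  -0.3]
plate z 0.09881483368382565 0.09875401207360807
```

The plate's top is at 98.8 mm, so its underside is about 10.8 mm above the dowel tips. It is aligned to within 1 mm and 0.5°, and the arm is still.

```bash
python3 -c "
from workcell import env
print(env.hand_in())"
```

```text
the job is handed in; nothing more can be done
None
```

The long pin is home in the bore, and the cover is held still and level about 1 cm above the dowel tips with its holes in line to within about 1 mm; the job is handed in.

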